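# Lock the bag hanger onto its counter stub

### The arm

A 6-joint arm with a two-finger parallel gripper is mounted at the origin on the work surface. World frame = base frame: x ahead of the robot, y to its left, z up, the work surface at z = 0. Lengths are in m, angles in rad, forces in N, time in s.
With the tool pointing down it reaches from about 0.35 to 0.775 m from the base axis. Payload 5.5 kg.
Tool frame: the origin (TCP) lies on the mounting face of the last link; the fingertips stand ctrl.tips_ahead ahead of it and the grasp point (between the pads) lies 155 mm ahead of it (ctrl.tips_ahead is the distance from the TCP to the fingertips, in m); z points along the fingers, x is the direction in which the jaws open and shut, and the axes are right-handed (so a half turn about z gives the same grasp; the last joint's range is limited). The gripper opens to 85 mm and grips with 20 to 120 N. Pads are 22 mm wide; open, the fingers measure 114 mm over their backs; the gripper's body (76 mm by 85 mm) begins 54 mm behind the grasp point. The pads swing forward as they close: fully open they stand 13 mm farther back than shut.
Start: joints at [-1.326, 0.313, 0.046, 1.304, 0, 1.431], TCP at [0.216, -0.533, 0.405] pointing down, gripper open.
Joint ranges: [-2.76, 2.76], [-0.86, 1.69], [-1.03, 1.26], [-2.2, 2.34], [-1.47, 1.5], [-3.14, 3.14]. Speed limits (rad/s): [2.57, 2.57, 3.14, 3.14, 3.14, 3.14].

### API

Orientations are given as a unit quaternion [w, x, y, z].
In Python, from plant import sensors, grab_frame, camera_info, ctrl, models gives the robot as it stands.
- The arm moves only by the tool carry_out, never from a script. Its argument "targets" is one flat list of numbers, 5 for each row, row after row: the shift along the tool's x, y, z in m, then the turn about the tool's z in rad, then the opening in per cent of the stroke, from 0 (shut) to 100 (fully open). In form: [x, y, z, roll, gripper, x, y, z, roll, gripper, ...]. A call has exactly 10 rows; each row is the pose to reach, as a shift and turn from the pose commanded when the call began, along the tool's axes at that moment; what a row does not reach only later rows make up. A row lasts 1/10 s, in which the tool goes at most 50 mm and 8.59 degrees, less where a joint would pass 70% of its speed; a pose out of reach is approached as far as the arm can. A call with a gripper value outside its range is refused whole. The fingers move at their own pace and stop on an object; the grip force is fixed at half the most. Time passes only in rows, so rows that repeat a pose let the fingers close, or fill a call up. It gives the time, the measured TCP pose, the force and the opening at its end, in the units of the state.
- sensors.get_obs(): the state, without advancing time (a new reading comes with each control period).
- grab_frame(name): name is "side" or "top" or "wrist"; returns the picture (384x512x3 uint8, blue, green, red); there is no depth.
- camera_info(name): a dict with "fx", "fy", "cx", "cy" (pixels), "pose" (4x4, takes a point from camera to world coordinates); the wrist camera has in their place "hand_eye" (4x4, takes a point from camera to tool coordinates, whose origin is the TCP and whose axes are the tool frame's). Camera axes: x right, y down, z forward; pixel columns grow to the right and rows downward; lengths in m; the calibration is good to about 2 mm. The wrist camera is an equidistant fisheye: a pixel r from the principal point sees the ray r / f radians off the axis. A picture is of the moment at which its call begins: read the wrist's pose just before it. camera_info takes no time and is no camera call.
- ctrl.sign_off(): hands the job in, once; it reports no verdict.
Trained networks look in the newest picture that a camera, given by its name, has taken for a name from the list of things; names that differ only in an ending like _2 or _b are one class to them, and where a whole thing is asked for, a point or a joint stands for the part that bears it (a point fixed in the world has none). Each returns a list of dicts, best first, with "conf" (0 to 1); they miss things now and then, are a little off and sometimes report something else, mostly with a low value. They report only what shows in the picture. A call takes as long as a camera call. They do not tell look-alikes from the thing itself.
- models.recognise(thing, camera): "rect" ([left, top, right, bottom] in pixels, round what is visible of it).
The state is a dict: "clock": time; "q": joint angles; "joint_velocities": joint speeds; "effort": joint torques, N m; "tcp_pos": TCP position; "orientation": TCP orientation; "ft_force": force on the tool from outside, world axes, zero at the start; "wrist_torque": the same for the moment, N m; "width": finger opening in m.
Only numpy, scipy, OpenCV 4.12 (cv2) and the standard library are available. Lean on these libraries where they do the work, as an engineer would, in place of code of your own. Each camera call takes 0.05 s, during which the arm holds its last target.

### The job

The bag hanger (a post with a crossbar) has only been dropped loosely over its stub on the weighing counter and sits on the stub's spring catch. Push it all the way down onto the base, then turn it clockwise as seen from above until the catch snaps out through the window in the post; let go and leave it standing locked. Leave the other things on the counter where they are.

Things in the scene. Friction and masses are not known exactly. Their poses are not given: they have to be found in the camera images.
- base: Black square plate 120 x 120 mm, 18 mm thick, fixed to the counter. Origin at the centre of its underside, z up. A fixed upright steel stub 32 mm in diameter stands at its centre, from the plate's top to 118 mm above the counter.
- catch (a joint): Spring catch, a wedge 10 mm wide, slope upwards, in one side of the stub 24 to 50 mm above the plate. On which side is not known: it is seen just under the raised post, or felt; at the start 0.5 to 2.0 rad clockwise (from above) of the post's window. Joint 0 m = fully out (also when snapped out through the window), 0.005 to 0.009 = pushed in by the tube's wall.
- hanger: Bag hanger, loose, about 0.28 kg: upright aluminium tube 150 mm long, outside 43, inside 35 mm diameter (1.5 mm clearance all round the stub), with a flat black cap on top and a crossbar. Origin at the centre of its open lower end, z up the tube. The window in the tube, 17 mm wide and 22 to 51 mm above the lower end, is on its +x side.
- hanger_foot (a point): Centre of the hanger's open lower end, axes as the hanger's. At the start about 40 mm above the plate, a little askew; fully home it rests on the plate, 18 mm above the counter. Pressing it down over the catch takes about 8 to 20 N.
- hanger_bar (a point): Point on the tube's axis at crossbar height, 135 mm above the lower end; axes as the hanger's. The crossbar is round, 10 mm thick, along the hanger's y axis, reaching 90 mm to either side; each end turns up by 23 mm. With the hanger home 1 to 4 N near a bar end turn it until the catch snaps into the window; after about 0.3 rad of play it is then blocked.
- hanger_top (a point): Centre of the flat top of the hanger's cap (48 mm in diameter), 156 mm above the lower end: where to press down.
- jar: Amber glass jar with a steel lid, 68 mm diameter, 90 mm tall, a loose bystander, to be left alone; origin at its underside.
- tin: Plain metal tin, 72 mm diameter, 85 mm tall, a loose bystander, to be left alone; origin at its underside.
- weight: Brass check weight with a knob, 50 mm diameter, 66 mm tall, a loose bystander, to be left alone; origin at its underside.
- bowl: Open steel bowl, 110 mm diameter, 45 mm tall, a loose bystander, to be left alone; origin at its underside.
- scoop: Spoon with a wooden handle, lying flat, about 180 mm long, a loose bystander, to be left alone; origin at its underside.
- cup: White plastic cup, 72 mm diameter, 80 mm tall, a loose bystander, to be left alone; origin at its underside.
Things that resemble listed ones, but are neither listed nor needed, are in the scene too. What is shaped like the hanger but blue is not meant. Several things have the shape of the base; the one meant has the colours described above.

How it is judged:
By the outcome, as a careful person would: the job done as asked, in the order asked, and still so for the second after the job is handed in, with the robot touching nothing.
It also fails if it takes over 51 s, if anything falls off the work surface, if the arm or the gripper's body presses on something with over 40 N, if the wrist force passes 120 N, or if a joint passes its speed limit or range.

## Working session

There is one attempt and no reset: what is moved stays moved. The work goes in short steps, Python scripts to look and compute and a tool call to move; the robot and the scene stay as the last step left them, time stands still between calls to the robot, and variables do not carry over. Pictures are saved under pics/ and viewed, and the job is handed in when it is done.

Besides the shell and the picture viewer there is one more tool, called after "Call:" by a JSON object that holds its "fn" and its "kwargs", one argument or row to a line. carry_out: Moves the arm, as the interface text tells. Its arguments: {"type":"object","properties":{"targets":{"type":"array","items":{"type":"number"}}},"required":["targets"]}

```bash
mkdir -p pics; ls
python3 - <<'E'
from plant import sensors, grab_frame, camera_info, ctrl, models
import cv2,json
o=sensors.get_obs();print(o)
print(ctrl.tips_ahead)
for n in ["side","top"]:
    im=grab_frame(n);cv2.imwrite(f"pics/{n}0.png",im);print(n,camera_info(n))
    for t in ["hanger","base"]:
        print(t,models.recognise(t,n))
print(camera_info("wrist"))
E
```

```text
pics
{'clock': 0.0, 'q': array([-1.32561072e+00,  3.14000889e-01,  4.49524121e-02,  1.30361908e+00,
        1.68511491e-05,  1.43121438e+00]), 'joint_velocities': array([ 8.99628183e-04, -8.17473570e-04,  7.05434960e-04,  2.30652140e-03,
       -4.43013372e-04,  1.82480156e-05]), 'effort': array([-8.75963860e-05, -4.80626678e+01,  2.98532724e+01,  1.93779438e-02,
        8.33561870e-06,  8.36424050e-06]), 'tcp_pos': array([ 0.21577365, -0.53275169,  0.40379745]), 'orientation': array([-6.32006411e-04,  8.29259451e-01, -5.58863031e-01, -6.89940379e-04]), 'ft_force': array([ 0.67388951, -0.17950595,  1.00027375]), 'wrist_torque': array([-0.00411974,  0.02049876, -0.0224918 ]), 'width': 0.08558640501132944}
0.1734
side {'fx': 456.5400009078389, 'fy': 456.5400009078389, 'cx': 261.5700063354744, 'cy': 191.5624911246981, 'pose': array([[-0.69958045, -0.50602929,  0.50450129, -0.12621235],
       [-0.7145153 ,  0.50273174, -0.48654773,  0.57578332],
       [-0.00742141, -0.70085316, -0.71326697,  0.92837213],
       [ 0.        ,  0.        ,  0.        ,  1.        ]])}
hanger [{'rect': [4
[... 556 characters left out ...]
1.        ]])}
hanger [{'rect': [308.8, 110.6, 382.4, 153.2], 'conf': 0.96}]
base [{'rect': [218.3, 199.3, 271.4, 248.5], 'conf': 0.92}, {'rect': [306.8, 129.4, 357.4, 174.9], 'conf': 0.56}, {'rect': [307.7, 107.0, 380.1, 151.4], 'conf': 0.29}]
{'fx': 297.3186396354542, 'fy': 297.3186396354542, 'cx': 258.78970678045687, 'cy': 193.6464500012668, 'hand_eye': array([[ 9.99999371e-01,  8.42279291e-04,  7.40968307e-04,
         7.03137584e-04],
       [-1.02996520e-03,  9.51099040e-01,  3.08884372e-01,
        -7.92009479e-02],
       [-4.44567336e-04, -3.08884941e-01,  9.51099309e-01,
         2.98045326e-02],
       [ 0.00000000e+00,  0.00000000e+00,  0.00000000e+00,
         1.00000000e+00]])}
```

View pics/side0.png

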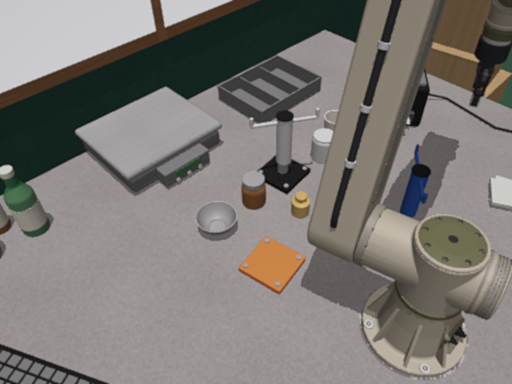

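View pics/top0.png

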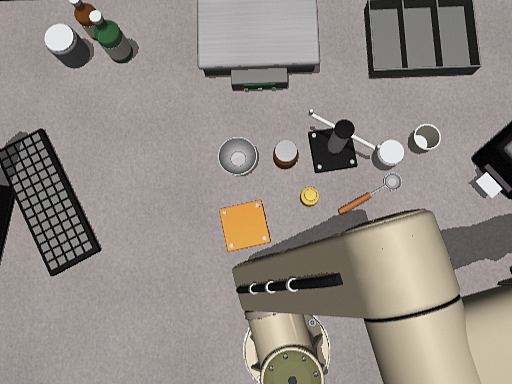

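Run:
```python
import cv2
a=cv2.imread("pics/side0.png")[80:220,220:360];b=cv2.imread("pics/top0.png")[90:200,290:400]
cv2.imwrite("pics/side0c.png",cv2.resize(a,None,fx=4,fy=4,interpolation=cv2.INTER_CUBIC))
cv2.imwrite("pics/top0c.png",cv2.resize(b,None,fx=5,fy=5,interpolation=cv2.INTER_CUBIC))
```

```text
(no output)
```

View pics/side0c.png

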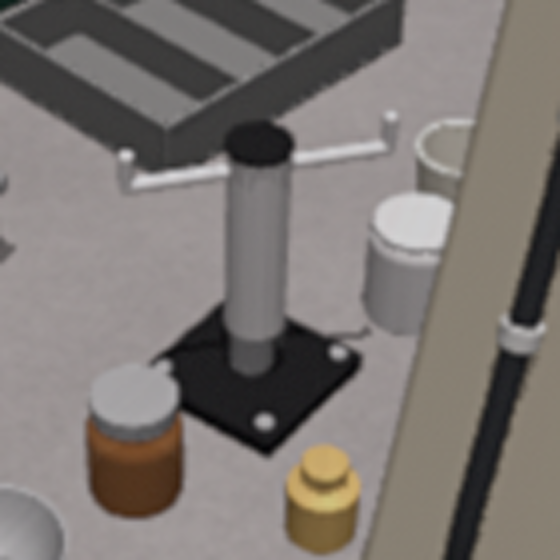

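View pics/top0c.png

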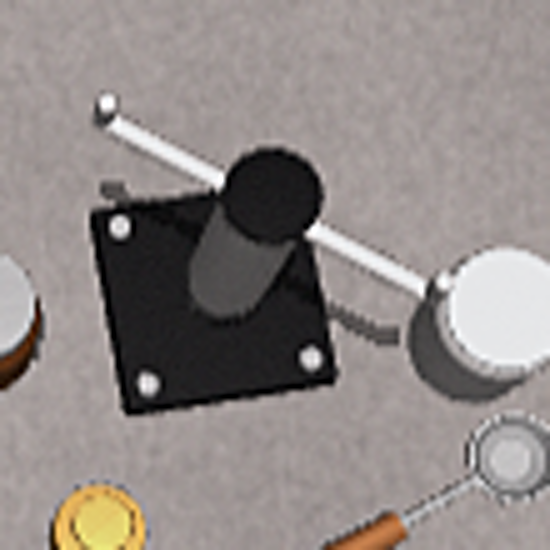

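```bash
cat > h.py <<'E'
import numpy as np
from plant import sensors, grab_frame, camera_info, ctrl, models
from scipy.spatial.transform import Rotation as R
def ray(n,u,v):
    c=camera_info(n);P=c["pose"];d=P[:3,:3]@np.array([(u-c["cx"])/c["fx"],(v-c["cy"])/c["fy"],1]);return P[:3,3],d/np.linalg.norm(d)
def atz(n,u,v,z):
    o,d=ray(n,u,v);return o+d*(z-o[2])/d[2]
def tri(a,b):
    o1,d1=ray(*a);o2,d2=ray(*b);s=np.linalg.lstsq(np.c_[d1,-d2],o2-o1,rcond=None)[0]
    p=o1+s[0]*d1;q=o2+s[1]*d2;return (p+q)/2,np.linalg.norm(p-q)
def rot():
    w,x,y,z=sensors.get_obs()["orientation"];return R.from_quat([x,y,z,w]).as_matrix()
def wproj(p):
    c=camera_info("wrist");o=sensors.get_obs();H=c["hand_eye"]
    t=rot().T@(np.asarray(p)-o["tcp_pos"]);x=H[:3,:3].T@(t-H[:3,3]);rr=np.hypot(x[0],x[1]);a=np.arctan2(rr,x[2])
    return c["cx"]+c["fx"]*a*x[0]/rr,c["cy"]+c["fy"]*a*x[1]/rr
E
python3 - <<'E'
from h import *
np.set_printoptions(precision=4,suppress=True)
A=atz("top",308.4,132,.018);B=atz("top",357,166.6,.018);C=atz("top",315.6,172.8,.018)
print(A,B,C,(A+B)/2)
print("cap",tri(("top",344.4,129),("side",284.7,115.7)), atz("top",344.4,129,.214))
l=atz("top",311.2,111,.21);r=atz("top",377.4,146.6,.21);print(l,r,(l+r)/2,np.linalg.norm(l-r))
print("side ends",tri(("top",311.2,111),("side",220+126/4,80+157/4)),tri(("top",377.4,146.6),("side",220+391/4,80+118/4)))
print("side foot",atz("side",220+252/4,80+340/4,.058))
print(rot())
for t in ["catch","tin","weight","jar","bowl","scoop","cup"]: print(t,models.recognise(t,"top")[:2])
E
```

```text
[ 0.5896 -0.0839  0.018 ] [ 0.485  -0.2141  0.018 ] [ 0.4714 -0.0982  0.018 ] [ 0.5373 -0.149   0.018 ]
cap (array([ 0.5383, -0.1514,  0.2117]), np.float64(0.001584121871730868)) [ 0.5383 -0.1505  0.214 ]
[ 0.5873 -0.0744  0.21  ] [ 0.4935 -0.2263  0.21  ] [ 0.5404 -0.1504  0.21  ] 0.1785563272906828
side ends (array([ 0.5842, -0.0744,  0.2167]), np.float64(0.0021702195636587028)) (array([ 0.4897, -0.2251,  0.2189]), np.float64(0.003711915145083029))
side foot [ 0.522  -0.1348  0.058 ]
[[ 0.3753 -0.9269 -0.0001]
 [-0.9269 -0.3753  0.0006]
 [-0.0006 -0.0001 -1.    ]]
catch [{'rect': [410.7, 124.9, 440.1, 153.1], 'conf': 0.23}]
tin [{'rect': [372.7, 139.0, 403.7, 170.5], 'conf': 0.82}]
weight [{'rect': [301.4, 181.4, 318.1, 205.9], 'conf': 0.6}]
jar [{'rect': [302.3, 182.6, 319.0, 208.2], 'conf': 0.72}, {'rect': [272.5, 139.5, 298.0, 167.7], 'conf': 0.69}]
bowl [{'rect': [218.1, 139.6, 257.8, 178.3], 'conf': 0.88}]
scoop [{'rect': [339.4, 173.7, 400.4, 214.0], 'conf': 0.82}, {'rect': [308.0, 108.2, 381.7, 153.6], 'conf': 0.53}]
cup [{'rect': [405.5, 126.1, 442.7, 153.2], 'conf': 0.56}]
```

Call:
{"fn": "carry_out", "kwargs": {
  "targets": [-0.02, -0.03, -0.05, -0.14, 100, -0.045, -0.08, -0.05, -0.28, 100, -0.068, -0.125, -0.05, -0.42, 100, -0.09, -0.17, -0.05, -0.56, 100, -0.112, -0.215, -0.05, -0.7, 100, -0.135, -0.26, -0.05, -0.84, 100, -0.158, -0.305, -0.05, -0.98, 100, -0.18, -0.35, -0.05, -1.12, 100, -0.205, -0.395, -0.05, -1.26, 100, -0.222, -0.42, -0.05, -1.4, 100]
}}

```text
clock: 1.65
tcp_pos: [0.523, -0.1677, 0.4549]
orientation: [0.0, 0.994, 0.11, 0.0]
ft_force: [0.4, 0.2, -0.0]
width: 0.0854
```

Call:
{"fn": "carry_out", "kwargs": {
  "targets": [0, 0, 0, -0.14, 100, 0, 0, 0, -0.28, 100, 0, 0, 0, -0.42, 100, 0, 0, 0, -0.56, 100, 0, 0, 0, -0.7, 100, 0, 0, 0, -0.84, 100, 0, 0, 0, -0.98, 100, 0, 0, 0, -1.12, 100, 0, 0, 0, -1.26, 100, 0, 0, 0, -1.4, 100]
}}

```text
clock: 2.65
tcp_pos: [0.5218, -0.1695, 0.4548]
orientation: [0.0, 0.69, 0.724, -0.0]
ft_force: [-0.9, 0.0, 0.8]
width: 0.0852
```

Call:
{"fn": "carry_out", "kwargs": {
  "targets": [0, 0, 0, -0.14, 100, 0, 0, 0, -0.28, 100, 0, 0, 0, -0.42, 100, 0, 0, 0, -0.56, 100, 0, 0, 0, -0.7, 100, 0, 0, 0, -0.84, 100, 0, 0, 0, -0.96, 100, 0, 0, 0, -0.96, 100, 0, 0, 0, -0.96, 100, 0, 0, 0, -0.96, 100]
}}

```text
clock: 3.65
tcp_pos: [0.5218, -0.1695, 0.4547]
orientation: [0.0, 0.281, 0.96, -0.0]
ft_force: [0.0, -0.2, -0.9]
width: 0.0851
```

Run:
```python
from h import *
import cv2
np.set_printoptions(precision=4,suppress=True)
o=sensors.get_obs();print(o["tcp_pos"],o["q"],rot())
for p in [(.5383,-.1505,.212),(.5873,-.0744,.205),(.4935,-.2263,.205)]: print(wproj(p))
for n in ["wrist","top","side"]:
    im=grab_frame(n);
    if n!="wrist": x,y=((280,80) if n=="top" else (220,80)); im=cv2.resize(im[y:y+120,x:x+150],None,fx=4,fy=4,interpolation=cv2.INTER_CUBIC)
    cv2.imwrite(f"pics/{n}1.png",im)
```

```text
[ 0.5218 -0.1695  0.4547] [-0.4605  0.2528  0.086   1.4038 -0.0001 -1.4617] [[-0.8421  0.5393  0.0001]
 [ 0.5393  0.8421 -0.0001]
 [-0.0001 -0.0001 -1.    ]]
(np.float64(254.87758903776873), np.float64(236.10143270670426))
(np.float64(255.22868570946696), np.float64(315.9213701019143))
(np.float64(250.40528058610974), np.float64(122.86987850351925))
```

View pics/wrist1.png

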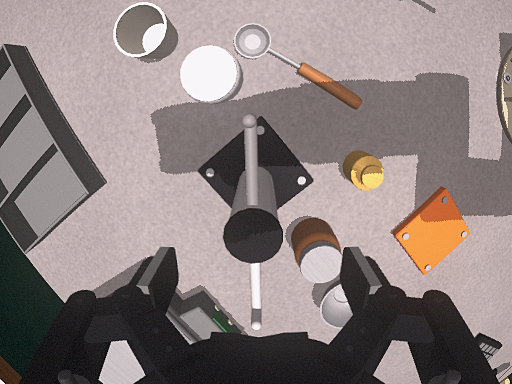

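View pics/side1.png

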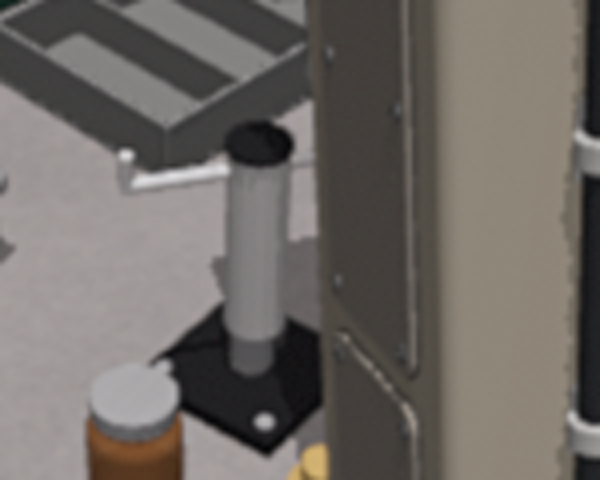

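Call:
{"fn": "carry_out", "kwargs": {
  "targets": [-0.004, 0.025, 0.01, 0, 100, -0.004, 0.025, 0.03, 0, 100, -0.004, 0.025, 0.05, 0, 100, -0.004, 0.025, 0.07, 0, 100, -0.004, 0.025, 0.085, 0, 100, -0.004, 0.025, 0.097, 0, 100, -0.004, 0.025, 0.097, 0, 100, -0.004, 0.025, 0.097, 0, 50, -0.004, 0.025, 0.097, 0, 30, -0.004, 0.025, 0.097, 0, 30]
}}

```text
clock: 4.8
tcp_pos: [0.539, -0.1508, 0.3588]
orientation: [0.001, 0.28, 0.96, -0.0]
ft_force: [-0.3, 1.0, 0.4]
width: 0.0458
```

Call:
{"fn": "carry_out", "kwargs": {
  "targets": [0, 0, 0, 0, 30, 0, 0, 0, 0, 30, 0, 0, 0, 0, 30, 0, 0, 0, 0, 30, 0, 0, 0, 0, 30, 0, 0, 0, 0, 30, 0, 0, 0, 0, 30, 0, 0, 0, 0, 30, 0, 0, 0, 0, 30, 0, 0, 0, 0, 30]
}}

```text
clock: 5.8
tcp_pos: [0.5389, -0.1508, 0.3584]
orientation: [0.001, 0.28, 0.96, -0.0]
ft_force: [1.0, 0.8, 5.1]
width: 0.0458
```

Run:
```python
from h import *
import cv2
o=sensors.get_obs();print(o["tcp_pos"],o["width"],o["ft_force"],o["wrist_torque"])
for n in ["wrist","side"]:
    im=grab_frame(n);
    if n!="wrist": x,y=((280,80) if n=="top" else (220,80)); im=cv2.resize(im[y:y+120,x:x+150],None,fx=4,fy=4,interpolation=cv2.INTER_CUBIC)
    cv2.imwrite(f"pics/{n}2.png",im)
```

```text
[ 0.53889886 -0.15076569  0.3583856 ] 0.04576457563176018 [1.03053524 0.8460612  5.11957816] [ 0.00381432 -0.14190146  0.00090215]
```

View pics/wrist2.png

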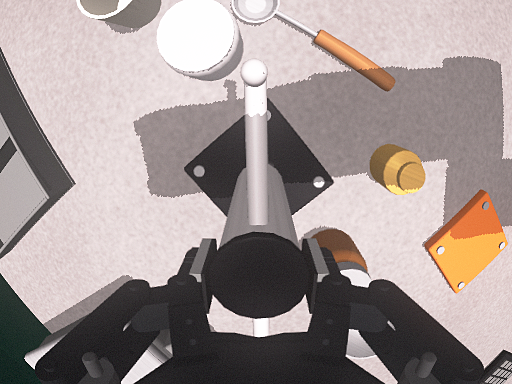

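View pics/side2.png

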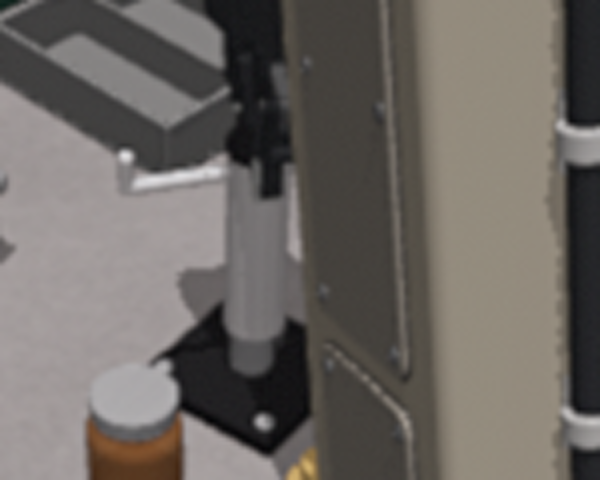

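Call:
{"fn": "carry_out", "kwargs": {
  "targets": [0, 0, 0.003, 0, 30, 0, 0, 0.006, 0, 30, 0, 0, 0.009, 0, 30, 0, 0, 0.012, 0, 30, 0, 0, 0.015, 0, 30, 0, 0, 0.018, 0, 30, 0, 0, 0.021, 0, 30, 0, 0, 0.024, 0, 30, 0, 0, 0.027, 0, 30, 0, 0, 0.03, 0, 30]
}}

```text
clock: 6.9
tcp_pos: [0.5389, -0.1508, 0.3285]
orientation: [0.001, 0.28, 0.96, -0.0]
ft_force: [-0.3, -0.8, 6.2]
width: 0.0452
```

Run:
```python
from h import *
import cv2
o=sensors.get_obs();print(o["tcp_pos"],o["width"],o["ft_force"],o["wrist_torque"])
for n in ["side"]:
    im=grab_frame(n);
    if n!="wrist": x,y=((280,80) if n=="top" else (220,80)); im=cv2.resize(im[y:y+120,x:x+150],None,fx=4,fy=4,interpolation=cv2.INTER_CUBIC)
    cv2.imwrite(f"pics/{n}3.png",im)
```

```text
[ 0.53891282 -0.15084156  0.32854807] 0.04515594666382505 [-0.31570986 -0.84828274  6.24766209] [-0.06996321 -0.00924582  0.00081878]
```

View pics/side3.png

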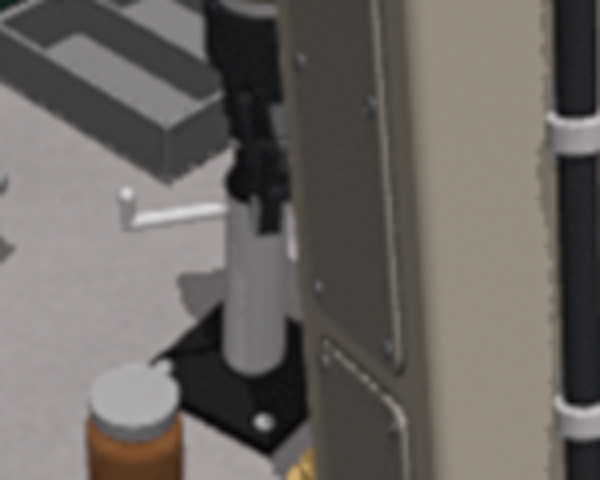

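Call:
{"fn": "carry_out", "kwargs": {
  "targets": [0, 0, 0.001, 0, 30, 0, 0, 0.002, 0, 30, 0, 0, 0.003, 0, 30, 0, 0, 0.004, 0, 30, 0, 0, 0.005, 0, 30, 0, 0, 0.006, 0, 30, 0, 0, 0.007, 0, 30, 0, 0, 0.008, 0, 30, 0, 0, 0.008, 0, 30, 0, 0, 0.008, 0, 30]
}}

```text
clock: 7.95
tcp_pos: [0.5388, -0.1509, 0.3203]
orientation: [0.001, 0.28, 0.96, -0.0]
ft_force: [-0.1, 0.3, 6.5]
width: 0.0452
```

Call:
{"fn": "carry_out", "kwargs": {
  "targets": [0, 0, 0.001, 0, 30, 0, 0, 0.001, 0, 30, 0, 0, 0.002, 0, 30, 0, 0, 0.002, 0, 30, 0, 0, 0.003, 0, 30, 0, 0, 0.003, 0, 30, 0, 0, 0.003, 0, 30, 0, 0, 0.003, 0, 30, 0, 0, 0.003, 0, 30, 0, 0, 0.003, 0, 30]
}}

```text
clock: 8.95
tcp_pos: [0.5388, -0.1509, 0.3178]
orientation: [0.001, 0.28, 0.96, -0.0]
ft_force: [-0.4, -0.4, 8.3]
width: 0.0453
```

Run:
```python
from h import *
import cv2
o=sensors.get_obs();print(o["tcp_pos"],o["width"],o["ft_force"],o["wrist_torque"])
for n in ["side"]:
    im=grab_frame(n);
    if n!="wrist": x,y=((280,80) if n=="top" else (220,80)); im=cv2.resize(im[y:y+120,x:x+150],None,fx=4,fy=4,interpolation=cv2.INTER_CUBIC)
    cv2.imwrite(f"pics/{n}4.png",im)
```

```text
[ 0.5387778  -0.15088776  0.31782613] 0.04532103829123797 [-0.36567674 -0.43119369  8.3326613 ] [-0.10215764  0.2044177  -0.00283155]
```

View pics/side4.png

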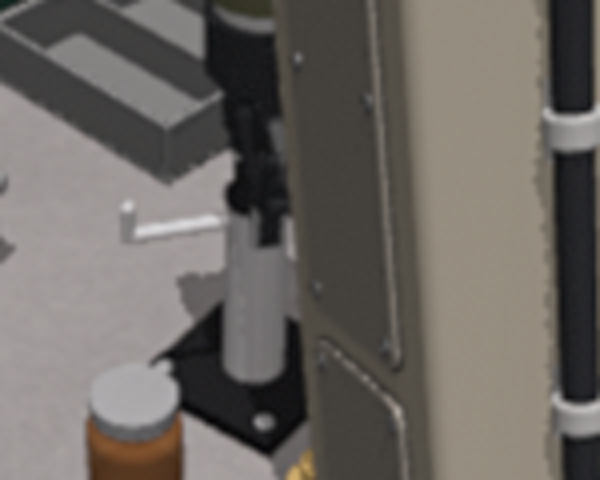

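Call:
{"fn": "carry_out", "kwargs": {
  "targets": [0, 0, 0.001, 0, 30, 0, 0, 0.001, 0, 30, 0, 0, 0.002, 0, 30, 0, 0, 0.002, 0, 30, 0, 0, 0.003, 0, 30, 0, 0, 0.003, 0, 30, 0, 0, 0.003, 0, 30, 0, 0, 0.003, 0, 30, 0, 0, 0.003, 0, 30, 0, 0, 0.003, 0, 30]
}}

```text
clock: 10.0
tcp_pos: [0.5388, -0.1508, 0.3177]
orientation: [0.002, 0.28, 0.96, -0.001]
ft_force: [-5.0, 0.6, 24.7]
width: 0.0457
```

Call:
{"fn": "carry_out", "kwargs": {
  "targets": [0, 0, -0.002, 0.03, 30, 0, 0, -0.002, 0.08, 30, 0, 0, -0.002, 0.13, 30, 0, 0, -0.002, 0.18, 30, 0, 0, -0.002, 0.23, 30, 0, 0, -0.002, 0.28, 30, 0, 0, -0.002, 0.33, 30, 0, 0, -0.002, 0.38, 30, 0, 0, -0.002, 0.43, 30, 0, 0, -0.002, 0.43, 30]
}}

```text
clock: 11.0
tcp_pos: [0.5389, -0.151, 0.3178]
orientation: [0.002, 0.479, 0.878, -0.0]
ft_force: [-3.3, -0.9, 13.0]
width: 0.0454
```

Run:
```python
from h import *
import cv2
o=sensors.get_obs();print(o["tcp_pos"],o["width"],o["ft_force"],o["wrist_torque"],o["effort"][5],np.arctan2(rot()[1,0],rot()[0,0]))
for n in ["wrist","side"]:
    im=grab_frame(n);
    if n!="wrist": x,y=((280,80) if n=="top" else (220,80)); im=cv2.resize(im[y:y+120,x:x+150],None,fx=4,fy=4,interpolation=cv2.INTER_CUBIC)
    cv2.imwrite(f"pics/{n}5.png",im)
```

```text
[ 0.53891082 -0.1509951   0.31777125] 0.045377129399507346 [-3.32280564 -0.87487244 13.03109266] [-0.04020765  0.47184136  0.04987793] 0.27732507325708866 2.1429150411225257
```

View pics/wrist5.png

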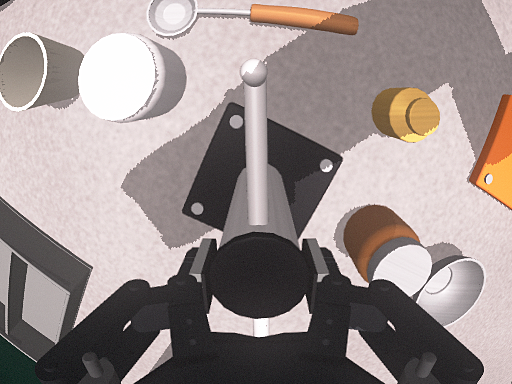

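View pics/side5.png

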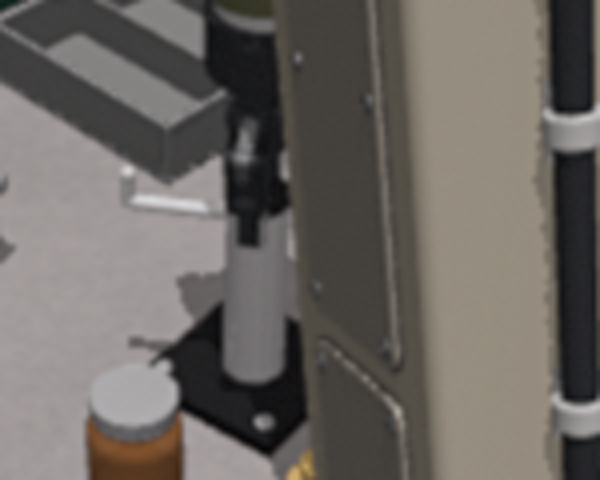

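Call:
{"fn": "carry_out", "kwargs": {
  "targets": [0, 0, 0, 0.04, 30, 0, 0, 0, 0.08, 30, 0, 0, 0, 0.12, 30, 0, 0, 0, 0.16, 30, 0, 0, 0, 0.2, 30, 0, 0, 0, 0.24, 30, 0, 0, 0, 0.28, 30, 0, 0, 0, 0.32, 30, 0, 0, 0, 0.36, 30, 0, 0, 0, 0.4, 30]
}}

```text
clock: 12.1
tcp_pos: [0.539, -0.1511, 0.3178]
orientation: [0.002, 0.644, 0.765, -0.0]
ft_force: [-2.5, -1.9, 13.1]
width: 0.0456
```

```bash
cat > s.py <<'E'
from h import *
o=sensors.get_obs();print(o["clock"],o["tcp_pos"],o["width"],o["ft_force"],o["wrist_torque"],o["effort"][5],np.arctan2(rot()[1,0],rot()[0,0]))
E
python3 s.py
```

```text
12.1 [ 0.53899025 -0.15109491  0.31779215] 0.04563061479540889 [-2.49717254 -1.86998704 13.08205855] [-0.25647172  0.39434796  0.26853744] -0.13854289893060923 1.7427127336577248
```

Call:
{"fn": "carry_out", "kwargs": {
  "targets": [0, 0, 0, 0.04, 30, 0, 0, 0, 0.08, 30, 0, 0, 0, 0.12, 30, 0, 0, 0, 0.16, 30, 0, 0, 0, 0.2, 30, 0, 0, 0, 0.24, 30, 0, 0, 0, 0.24, 30, 0, 0, 0, 0.24, 30, 0, 0, 0, 0.24, 30, 0, 0, 0, 0.24, 30]
}}

```text
clock: 13.1
tcp_pos: [0.5389, -0.1511, 0.3178]
orientation: [0.002, 0.73, 0.683, 0.0]
ft_force: [-2.3, -0.4, 13.5]
width: 0.0455
```

```bash
python3 s.py
python3 - <<'E'
from h import *
import cv2
for n in ["wrist"]:
    im=grab_frame(n);
    cv2.imwrite(f"pics/{n}6.png",im)
E
```

```text
13.1 [ 0.53892344 -0.15112033  0.3177985 ] 0.0455137518262183 [-2.28032538 -0.41156564 13.53545018] [-0.24682484  0.37820113  0.06493726] 0.036605007480829954 1.5037443528842844
```

View pics/wrist6.png

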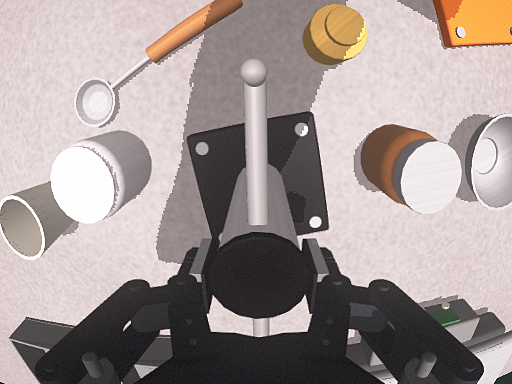

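Call:
{"fn": "carry_out", "kwargs": {
  "targets": [0, 0, 0, 0.04, 30, 0, 0, 0, 0.08, 30, 0, 0, 0, 0.12, 30, 0, 0, 0, 0.16, 30, 0, 0, 0, 0.2, 30, 0, 0, 0, 0.24, 30, 0, 0, 0, 0.24, 30, 0, 0, 0, 0.24, 30, 0, 0, 0, 0.24, 30, 0, 0, 0, 0.24, 30]
}}

```text
clock: 14.15
tcp_pos: [0.5389, -0.1512, 0.3178]
orientation: [0.002, 0.807, 0.591, 0.0]
ft_force: [-2.7, -1.2, 12.7]
width: 0.0455
```

```bash
python3 s.py
```

```text
14.15 [ 0.53890118 -0.15117594  0.31776064] 0.04550458153594329 [-2.7045656  -1.22788564 12.66495078] [-0.33589902  0.4521598   0.03377038] 0.02852445817552507 1.2636835779423583
```

Call:
{"fn": "carry_out", "kwargs": {
  "targets": [0, 0, 0, 0.04, 30, 0, 0, 0, 0.08, 30, 0, 0, 0, 0.12, 30, 0, 0, 0, 0.16, 30, 0, 0, 0, 0.2, 30, 0, 0, 0, 0.24, 30, 0, 0, 0, 0.24, 30, 0, 0, 0, 0.24, 30, 0, 0, 0, 0.24, 30, 0, 0, 0, 0.24, 30]
}}

```text
clock: 15.15
tcp_pos: [0.5388, -0.1511, 0.3178]
orientation: [0.002, 0.872, 0.49, 0.0]
ft_force: [-2.4, -0.2, 13.3]
width: 0.0455
```

```bash
python3 s.py
python3 - <<'E'
from h import *
import cv2
for n in ["wrist"]:
    im=grab_frame(n);
    cv2.imwrite(f"pics/{n}7.png",im)
E
```

```text
15.15 [ 0.53881891 -0.15114636  0.31779263] 0.045504400176945646 [-2.4487227  -0.18446661 13.32590235] [-0.29988779  0.61315979  0.04986395] 0.039914200315251946 1.0237355989529173
```

View pics/wrist7.png

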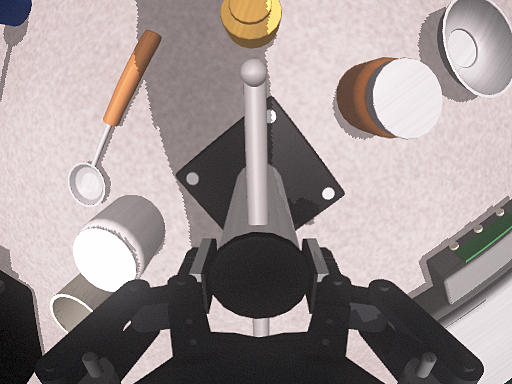

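Call:
{"fn": "carry_out", "kwargs": {
  "targets": [0, 0, 0, 0.04, 30, 0, 0, 0, 0.08, 30, 0, 0, 0, 0.12, 30, 0, 0, 0, 0.16, 30, 0, 0, 0, 0.2, 30, 0, 0, 0, 0.24, 30, 0, 0, 0, 0.24, 30, 0, 0, 0, 0.24, 30, 0, 0, 0, 0.24, 30, 0, 0, 0, 0.24, 30]
}}

```text
clock: 16.2
tcp_pos: [0.5387, -0.1511, 0.3177]
orientation: [0.002, 0.924, 0.382, 0.0]
ft_force: [-2.1, 0.1, 12.5]
width: 0.0455
```

```bash
python3 s.py
```

```text
16.2 [ 0.53869447 -0.15113391  0.31774993] 0.04546252939359971 [-2.1048459   0.07421649 12.54086198] [-0.36404878  0.73520826 -0.01595702] 0.003450851800153032 0.7836203061775809
```

Call:
{"fn": "carry_out", "kwargs": {
  "targets": [0, 0, 0, 0.04, 30, 0, 0, 0, 0.08, 30, 0, 0, 0, 0.12, 30, 0, 0, 0, 0.16, 30, 0, 0, 0, 0.2, 30, 0, 0, 0, 0.2, 30, 0, 0, 0, 0.2, 30, 0, 0, 0, 0.2, 30, 0, 0, 0, 0.2, 30, 0, 0, 0, 0.2, 30]
}}

```text
clock: 17.2
tcp_pos: [0.5389, -0.151, 0.3177]
orientation: [0.001, 0.958, 0.288, 0.001]
ft_force: [-1.1, -0.1, 12.8]
width: 0.0455
```

```bash
python3 s.py
python3 - <<'E'
from h import *
import cv2
for n in ["wrist"]:
    im=grab_frame(n);
    cv2.imwrite(f"pics/{n}8.png",im)
E
```

```text
17.2 [ 0.53892579 -0.15098432  0.31774513] 0.045503617369376456 [-1.1371163  -0.11724257 12.78476439] [-0.17210926  0.53213028 -0.12460746] -0.09760367916896939 0.5836113360358804
```

View pics/wrist8.png

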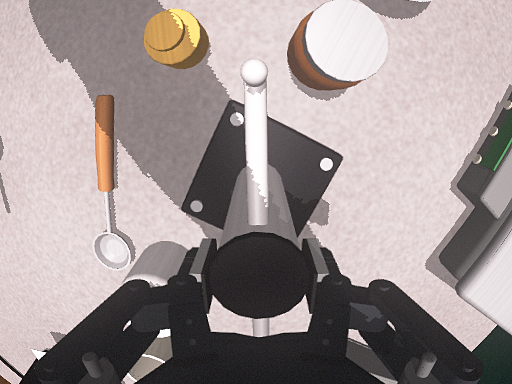

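Call:
{"fn": "carry_out", "kwargs": {
  "targets": [0, 0, 0, 0.03, 30, 0, 0, 0, 0.06, 30, 0, 0, 0, 0.09, 30, 0, 0, 0, 0.12, 30, 0, 0, 0, 0.15, 30, 0, 0, 0, 0.15, 30, 0, 0, 0, 0.15, 30, 0, 0, 0, 0.15, 30, 0, 0, 0, 0.15, 30, 0, 0, 0, 0.15, 30]
}}

```text
clock: 18.25
tcp_pos: [0.5393, -0.1511, 0.3178]
orientation: [0.002, 0.977, 0.215, 0.001]
ft_force: [0.1, -0.7, 11.6]
width: 0.0455
```

```bash
python3 s.py
```

```text
18.25 [ 0.53925555 -0.15114076  0.31778583] 0.045532620119523734 [ 0.07652302 -0.70399666 11.57538663] [-0.21214617  0.32198692 -0.10488561] -0.06006734445691109 0.4336643845771904
```

Call:
{"fn": "carry_out", "kwargs": {
  "targets": [0, 0, 0, 0.03, 30, 0, 0, 0, 0.06, 30, 0, 0, 0, 0.09, 30, 0, 0, 0, 0.12, 30, 0, 0, 0, 0.15, 30, 0, 0, 0, 0.15, 30, 0, 0, 0, 0.15, 30, 0, 0, 0, 0.15, 30, 0, 0, 0, 0.15, 30, 0, 0, 0, 0.15, 30]
}}

```text
clock: 19.25
tcp_pos: [0.5395, -0.1514, 0.3178]
orientation: [0.002, 0.99, 0.142, 0.002]
ft_force: [0.3, -2.7, 11.3]
width: 0.0455
```

```bash
python3 s.py
python3 - <<'E'
from h import *
import cv2
for n in ["wrist"]:
    im=grab_frame(n);
    cv2.imwrite(f"pics/{n}9.png",im)
E
```

```text
19.25 [ 0.53949167 -0.15135328  0.31777718] 0.045470174075263714 [ 0.30964626 -2.6836281  11.28251569] [-0.4864496   0.19862474  0.88953049] 0.8688443340361118 0.2856341159275159
```

View pics/wrist9.png

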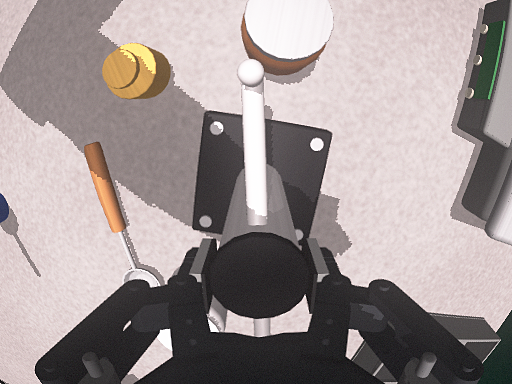

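Call:
{"fn": "carry_out", "kwargs": {
  "targets": [0, 0, -0.001, -0.05, 30, 0, 0, -0.001, -0.1, 30, 0, 0, -0.001, -0.15, 30, 0, 0, -0.001, -0.2, 30, 0, 0, -0.001, -0.25, 30, 0, 0, -0.001, -0.29, 30, 0, 0, -0.001, -0.31, 30, 0, 0, -0.001, -0.33, 30, 0, 0, -0.001, -0.33, 30, 0, 0, -0.001, -0.33, 30]
}}

```text
clock: 20.3
tcp_pos: [0.5387, -0.1507, 0.3178]
orientation: [0.001, 0.953, 0.302, 0.0]
ft_force: [-1.1, -0.2, 9.5]
width: 0.0455
```

```bash
python3 s.py
```

```text
20.3 [ 0.53868146 -0.15071667  0.31783092] 0.04552537832427692 [-1.05494695 -0.16250655  9.46947227] [ 0.02887423  0.35217442 -0.01475851] -0.01626770244911313 0.6139285883546288
```

Not blocked yet in reverse at −0.33; a little further to see.

Call:
{"fn": "carry_out", "kwargs": {
  "targets": [0, 0, 0, -0.02, 30, 0, 0, 0, -0.04, 30, 0, 0, 0, -0.06, 30, 0, 0, 0, -0.08, 30, 0, 0, 0, -0.08, 30, 0, 0, 0, -0.08, 30, 0, 0, 0, -0.08, 30, 0, 0, 0, -0.08, 30, 0, 0, 0, -0.08, 30, 0, 0, 0, -0.08, 30]
}}

```text
clock: 21.3
tcp_pos: [0.5385, -0.1506, 0.3178]
orientation: [0.0, 0.94, 0.34, 0.0]
ft_force: [-2.2, 0.9, 10.1]
width: 0.0457
```

```bash
python3 s.py
```

```text
21.3 [ 0.53852598 -0.15056775  0.3178414 ] 0.04565858184674323 [-2.17574805  0.90230339 10.05014853] [ 0.05852725  0.49898688 -0.06410275] -0.08182765217497945 0.6939114315408944
```

Call:
{"fn": "carry_out", "kwargs": {
  "targets": [0, 0, 0, -0.02, 30, 0, 0, 0, -0.04, 30, 0, 0, 0, -0.06, 30, 0, 0, 0, -0.06, 30, 0, 0, 0, -0.06, 30, 0, 0, 0, -0.06, 30, 0, 0, 0, -0.06, 30, 0, 0, 0, -0.06, 30, 0, 0, 0, -0.06, 30, 0, 0, 0, -0.06, 30]
}}

```text
clock: 22.3
tcp_pos: [0.5385, -0.1503, 0.3178]
orientation: [0.0, 0.93, 0.368, 0.0]
ft_force: [-1.1, 2.2, 10.1]
width: 0.0462
```

```bash
python3 s.py;  python3 - <<'E'
from h import *
import cv2
for n in ["wrist"]:
    im=grab_frame(n);
    cv2.imwrite(f"pics/{n}10.png",im)
E
```

```text
22.3 [ 0.53846024 -0.15033354  0.31782093] 0.04620097672970148 [-1.10865702  2.2326202  10.12798163] [ 0.37193584  0.47181265 -0.38064596] -0.3825095482170582 0.753475962688031
```

View pics/wrist10.png

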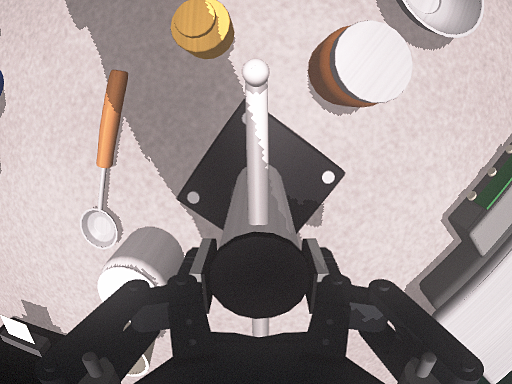

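Call:
{"fn": "carry_out", "kwargs": {
  "targets": [0, 0, 0, 0.05, 30, 0, 0, -0.001, 0.1, 30, 0, 0, -0.001, 0.15, 30, 0, 0, -0.001, 0.2, 30, 0, 0, -0.001, 0.2, 30, 0, 0, -0.001, 0.2, 60, 0, 0, -0.001, 0.2, 100, 0, 0, -0.001, 0.2, 100, 0, 0, -0.001, 0.2, 100, 0, 0, -0.001, 0.2, 100]
}}

```text
clock: 23.35
tcp_pos: [0.5386, -0.1506, 0.3175]
orientation: [-0.0, 0.962, 0.274, -0.0]
ft_force: [-1.0, 1.4, 0.3]
width: 0.0856
```

Call:
{"fn": "carry_out", "kwargs": {
  "targets": [0, 0, 0, 0, 100, 0, 0, -0.01, 0, 100, 0, 0, -0.03, 0, 100, 0, 0, -0.05, 0, 100, 0, 0, -0.07, 0, 100, 0, 0, -0.09, 0, 100, 0, 0, -0.11, 0, 100, 0, 0, -0.13, 0, 100, 0, 0, -0.13, 0, 100, 0, 0, -0.13, 0, 100]
}}

```text
clock: 24.35
tcp_pos: [0.5386, -0.1506, 0.4483]
orientation: [0.001, 0.962, 0.273, 0.001]
ft_force: [-0.9, 0.7, -0.7]
width: 0.0852
```

```bash
python3 s.py;  python3 - <<'E'
from h import *
import cv2
for n in ["wrist","side","top"]:
    im=grab_frame(n);
    cv2.imwrite(f"pics/{n}11f.png",im)
    if n!="wrist": x,y=((280,80) if n=="top" else (220,80)); im=cv2.resize(im[y:y+120,x:x+150],None,fx=4,fy=4,interpolation=cv2.INTER_CUBIC)
    cv2.imwrite(f"pics/{n}11.png",im)
print(wproj((.5385,-.1508,.174)),wproj((.5385,-.1508,.184)))
E
```

```text
24.35 [ 0.53864261 -0.15062764  0.44829775] 0.08519550892443382 [-0.90688825  0.66394818 -0.74559338] [0.02908255 0.0695535  0.04834707] -0.00023324337234953418 0.5540547840993961
(np.float64(259.1874418660286), np.float64(193.92371887963168)) (np.float64(259.2013277645477), np.float64(197.6690396760108))
```

View pics/wrist11.png

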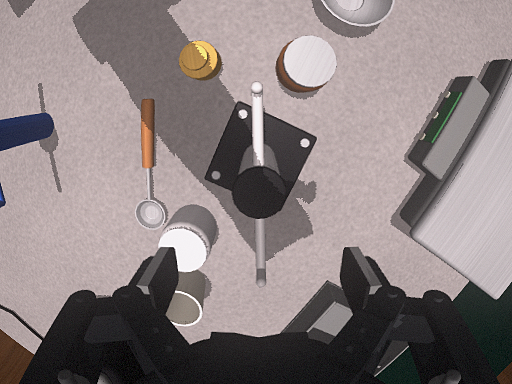

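View pics/side11.png

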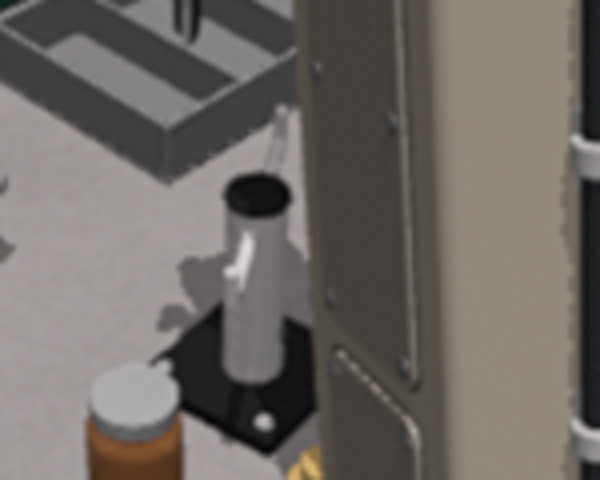

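View pics/top11f.png

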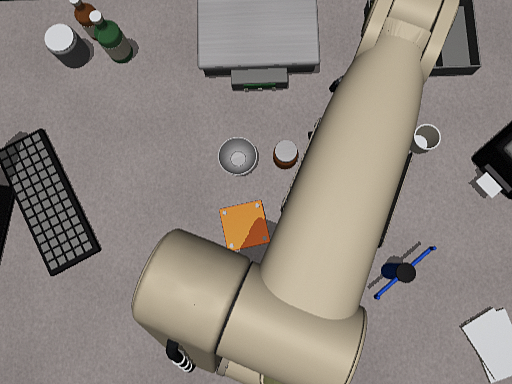

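Call:
{"fn": "carry_out", "kwargs": {
  "targets": [-0.02, 0, -0.01, -0.14, 100, -0.04, 0, -0.01, -0.28, 100, -0.06, 0, -0.01, -0.42, 100, -0.08, 0, -0.01, -0.56, 100, -0.1, 0, -0.01, -0.7, 100, -0.12, 0, -0.01, -0.84, 100, -0.13, 0, -0.01, -0.98, 100, -0.13, 0, -0.01, -1.12, 100, -0.13, 0, -0.01, -1.26, 100, -0.13, 0, -0.01, -1.4, 100]
}}

```text
clock: 25.5
tcp_pos: [0.4277, -0.219, 0.4568]
orientation: [-0.001, 0.557, 0.83, 0.0]
ft_force: [0.4, -0.5, -0.4]
width: 0.0856
```

```bash
python3 s.py;  python3 - <<'E'
from h import *
import cv2
u,v=map(int,wproj((.5385,-.1508,.06)));print(u,v)
im=grab_frame("wrist");y0=max(0,v-80);x0=max(0,u-70)
cv2.imwrite("pics/wrist12f.png",im)
cv2.imwrite("pics/wrist12.png",cv2.resize(im[y0:y0+150,x0:x0+140],None,fx=4,fy=4,interpolation=cv2.INTER_CUBIC))
E
```

```text
25.5 [ 0.4276808  -0.21903472  0.45675079] 0.0855741740796123 [ 0.41652158 -0.47614982 -0.40211089] [ 0.01239435 -0.00925478 -0.05672082] 1.4628859609365463 1.9592819596791946
273 253
```

View pics/wrist12.png

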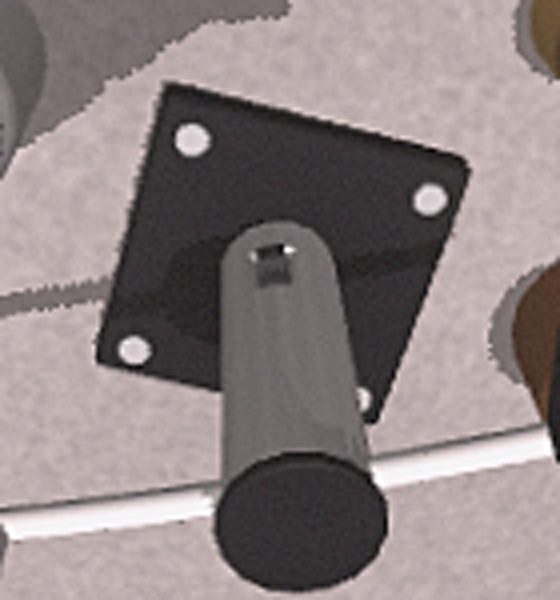

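View pics/wrist12f.png

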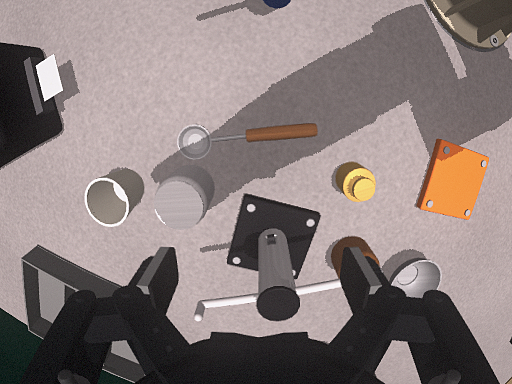

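The picture shows the window at about (272,240), facing the robot, with the catch centred in it. The tube is seated on the plate and the other things are where they were.

```bash
python3 -c "
from plant import ctrl;print(ctrl.sign_off())"
```

```text
the job is handed in; nothing more can be done
None
```

The hanger is pushed fully home, turned clockwise until the catch snapped into the window, and released. I handed the job in at about 25.5 s.

- **Pressing down:** I gripped the cap and pressed down about 41 mm. It stopped hard on the plate at about 25 N.
- **Turning:** I turned it about 2.1 rad clockwise. It then blocked clockwise at about 0.9 Nm. Turning it back, it blocked anticlockwise at about 0.4 Nm, after 0.3 to 0.4 rad of play. I left it in the middle of that play.
- **Last pictures:** The cap appears within 3 px of where it should be when home. The catch shows centred in the window and the gripper is clear of everything. The jar, tin, weight, bowl, scoop and cup look unmoved; I judged that by eye and did not measure it.
- **Slip:** The cap slipped slightly in the gripper when it hit the clockwise block.

No check failed.

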